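# Centre the tippy trophy on its plinth

## Robot

A 7-joint arm with a two-finger parallel gripper is mounted at the origin on the work surface. World frame = base frame: x ahead of the robot, y to its left, z up, the work surface at z = 0. Lengths are in m, angles in rad, forces in N, time in s.
With the tool pointing down it reaches from about 0.4 to 0.9 m from the base axis. Payload 5.5 kg.
Tool frame: the origin (TCP) lies on the front face of the gripper's body, between the roots of the fingers; the fingertips stand 73 mm ahead of it and the grasp point (between the pads) lies 54 mm ahead of it; z points along the fingers, y is the line along which they close (so a half turn about z gives the same grasp; the last joint's range is limited). The gripper opens to 85 mm and grips with 20 to 120 N. Pads are 22 mm wide; open, the fingers measure 114 mm over their backs; the gripper's body (76 mm by 85 mm) begins 54 mm behind the grasp point. The pads swing forward as they close: fully open they stand 13 mm farther back than shut.
Start: joints at [1.6, 0.501, -0.427, 1.55, 0.221, 1.138, -0.21], TCP at [0.151, -0.632, 0.304] pointing down, gripper open.
Joint ranges: [-2.88, 2.88], [-0.31, 2.03], [-1.54, 1.56], [0.2, 2.42], [-1.41, 4.55], [0.19, 2.02], [-2.57, 2.57]. Speed limits (rad/s): [2.57, 2.57, 3.14, 3.14, 3.14, 3.14, 3.14].

## Interface

Orientations are given as a unit quaternion [w, x, y, z].
In Python, from rig import bot gives the robot as it stands. The module is installed in compiled form; this text tells all that it offers.
- The arm moves only by the tool send_rows, never from a script. Its argument "motion" is one flat list of numbers, 5 for each row, row after row: the shift along the tool's x, y, z in mm, then the turn about the tool's z in rad, then the opening, from 0 (shut) to 1 (fully open). A call has 1 to 10 rows; each row is the pose to reach, as a shift and turn from the pose commanded when the call began, along the tool's axes at that moment; what a row does not reach only later rows make up. A row lasts 1/12 s, in which the tool goes at most 41.7 mm and 7.16 degrees, less where a joint would pass 70% of its speed; a pose out of reach is approached as far as the arm can. A call with a gripper value outside its range is refused whole. The fingers move at their own pace and stop on an object; "newtons" is the grip in N (left out, the last holds). Time passes only in rows, so rows that repeat a pose let the fingers close. It gives the time, the measured TCP pose, the force, the opening and the grip force at its end, in the units of the state.
- bot.get_obs(): the state, without advancing time (a new reading comes with each control period).
- bot.capture(name): name is "scene" or "top" or "wrist"; returns (picture, depth): 384x512x3 uint8, red, green, blue; 384x512 float32, m along the optical axis (not along the pixel's ray), 0 where there is no reading.
- bot.get_calibration(name): a dict with "vfov" (degrees; the focal length in pixels is half the picture's height over the tangent of half this angle, whatever the lens; pixels are square), "cx", "cy" (the principal point, pixels), "k1" (the pictures are not rectified: a ray, as slopes to the right and down, at radius r is drawn at 1 + k1 r^2 times it, then the intrinsics apply), "origin" and "attitude" of the camera in the world; the wrist camera has in their place "T_tool_cam" (4x4, takes a point from camera to tool coordinates, whose origin is the TCP and whose axes are the flange's). Camera axes: x right, y up, looking along -z (the intrinsics and any distortion apply to the point x, -y, -z); pixel columns grow to the right and rows downward; lengths in m; the calibration is good to about 2 mm. A picture is of the moment at which its call begins: read the wrist's pose just before it. get_calibration takes no time and is no camera call.
- bot.close_job(): hands the job in; it is judged then, once.
The state is a dict: "clock": time; "joints": joint angles; "qvel": joint speeds; "joint_torque": joint torques, N m; "eef_pos": TCP position; "tcp_rot": TCP orientation; "force": force on the tool from outside, world axes, zero at the start; "moment": the same for the moment, N m; "width": finger opening in m; "grasp_force": force on a finger pad.
Only numpy, scipy, OpenCV 4.12 (cv2) and the standard library are available. Lean on these libraries where they do the work, as an engineer would, in place of code of your own. Each camera call takes 0.05 s, during which the arm holds its last target. There are 200 camera calls.

## Task

The little brass cup trophy has been left near the edge of its round wooden plinth, and it topples easily. Push it with light taps of the fingertips, low down at its foot, until it stands upright in the middle of the plinth (within about 5 mm), then move clear. Do not grip it, lift it, bang it or tip it over, and leave everything else as it stands.

Things in the scene. Friction and masses are not known exactly. Their poses are not given: they have to be found in the camera images.
- trophy: little brass cup trophy, 60 mm high, 0.11-0.21 kg, loose. Origin: centre of underside; z up its axis. Round foot: 24 mm resting face, bevelled out to a 34 mm diameter disc (widest part), its upright rim 3 to 12 mm above the underside. Thin stem; from 34 to 60 mm a cup, 25 mm diameter, 34 over its two ears. Slides if its foot's rim is pushed, stops with the push; tips if pushed higher
- plinth_top (a point): centre of the flat top of the trophy's plinth, the place where the trophy should stand; 38 mm above the work surface, z up
- plinth: round dark wooden plinth, 90 mm diameter, 35 mm high, screwed down (cannot move), in the middle of a tan felt mat 3 mm thick. Origin: centre of its underside. It is the taller and wider of the two plinths
- ball_award: bystander, to be left alone: black ball of 57 mm diameter on a small turned wooden foot, 76 mm high over all, standing in the middle of the other, lower plinth (68 mm diameter, its top 21 mm above the work surface) about 200 mm from the trophy's plinth. Origin: centre of its underside
- chalk_a: bystander: cue chalk cube, 22 mm wide, 21 mm high, on the mat about 110 to 135 mm from the plinth's centre. Origin: centre of its underside
- chalk_b: bystander: another such cue chalk cube, on the mat about 110 to 135 mm from the plinth's centre. Origin: centre of its underside
- tumbler: bystander: drinking glass, 68 mm diameter, 85 mm high, about 200 mm or more from the plinth's centre. Origin: centre of its underside
- mug: bystander: white mug, 76 mm diameter, 85 mm high, with a handle that sticks out about 35 mm on its +y side, towards the plinth, its axis about 200 mm or more from the plinth's centre. Origin: centre of its underside
- coasters: bystander: stack of cork coasters, 90 mm diameter, 20 mm high, about 200 mm or more from the plinth's centre. Origin: centre of its underside
Mind the look-alikes: they are no part of the job. What is shaped like the plinth but purple, red or turquoise is not meant.

How it is judged:
On the way, in this order (a step that is already met when the one before it is completed fails the run):
1. the fingers touch the trophy while it stands on the plinth (contact force between the fingers and trophy above 0.03 N).
2. the trophy is pushed to the middle of the plinth (horizontal distance between trophy and plinth_top below 0.006 m), for 0.2 s.
At the end, for the whole second after the job is handed in: the trophy stands still and upright (tilt under 0.05 rad) on the plinth, its axis within 6 mm of the plinth's centre (horizontal distance between trophy and plinth_top below 0.006 m and z of trophy in the frame of plinth_top between -0.003 and 0.003 m and angle between trophy's own z axis and vertical below 0.05 rad and linear speed of trophy below 0.01 m/s and angular speed of trophy below 0.2 rad/s); the robot touches nothing.
It fails at once if the trophy is tipped by more than 0.3 rad (angle between trophy's own z axis and vertical above 0.3 rad).
It fails at once if the trophy is lifted more than 8 mm off the plinth (z of trophy in the frame of plinth_top above 0.008 m).
It fails at once if the trophy drops off the plinth (z of trophy in the frame of plinth_top below -0.01 m).
It fails at once if the trophy is gripped or banged: the fingers press it with more than 12 N (contact force between the fingers and trophy above 12 N).
It fails at once if a bystander is moved by more than 15 mm or tipped by more than 0.3 rad (distance of any of ball_award, chalk_a, chalk_b, tumbler, mug, coasters from where it was at the start of the episode above 0.015 m or angle between any of ball_award, chalk_a, chalk_b, tumbler, mug, coasters's own z axis and vertical above 0.3 rad).
It also fails if it takes over 46 s, if anything falls off the work surface, if the arm or the gripper's body presses on something with over 40 N, if the wrist force passes 120 N, or if a joint passes its speed limit or range.

## Working session

There is one attempt and no reset: what is moved stays moved. The work goes in short steps, Python scripts to look and compute and a tool call to move; the robot and the scene stay as the last step left them, time stands still between calls to the robot, and variables do not carry over. Pictures are saved under pics/ and viewed, at most 10 in all, crops included, and the job is handed in when it is done.

Besides the shell and the picture viewer there is one more tool, called after "Request:" as a command line: name --argument value ..., lists and objects as JSON in quotes. send_rows: Moves the arm, as the interface text tells. Its arguments: {"type":"object","properties":{"motion":{"type":"array","items":{"type":"number"}},"newtons":{"type":"number"}},"required":["motion"]}

```bash
mkdir -p pics
cat > h.py <<'E'
import numpy as np, cv2
from rig import bot
def R(q):
    w,x,y,z=q
    return np.array([[1-2*(y*y+z*z),2*(x*y-z*w),2*(x*z+y*w)],[2*(x*y+z*w),1-2*(x*x+z*z),2*(y*z-x*w)],[2*(x*z-y*w),2*(y*z+x*w),1-2*(x*x+y*y)]])
def cam(name,obs=None):
    c=bot.get_calibration(name); f=192/np.tan(np.radians(c["vfov"])/2)
    if name=="wrist":
        T=np.array(c["T_tool_cam"]); r=R(obs["tcp_rot"])
        return c,f,r@T[:3,3]+np.array(obs["eef_pos"]),r@T[:3,:3]
    a=np.array(c["attitude"]); return c,f,np.array(c["origin"]),(a if a.shape==(3,3) else R(a))
def rays(name,uv,obs=None):
    c,f,o,A=cam(name,obs); uv=np.atleast_2d(uv).astype(float)
    d=(uv-[c["cx"],c["cy"]])/f; s=d.copy()
    for _ in range(20): s=d/(1+c["k1"]*(s**2).sum(1,keepdims=True))
    return o,np.c_[s[:,0],-s[:,1],-np.ones(len(s))]@A.T
def onplane(name,uv,z,obs=None):
    o,d=rays(name,uv,obs); return o+d*((z-o[2])/d[:,2])[:,None]
def cloud(name,depth,obs=None):
    v,u=np.mgrid[:384,:512]; o,d=rays(name,np.c_[u.ravel(),v.ravel()],obs)
    return (o+d*depth.ravel()[:,None]).reshape(384,512,3)
E
python3 - <<'E'
from h import *
ob=bot.get_obs(); print(ob)
for n in("scene","top"):
    print(bot.get_calibration(n))
    p,d=bot.capture(n); np.savez(n+".npz",p=p,d=d); cv2.imwrite(f"pics/{n}0.png",p[:,:,::-1])
print(bot.get_calibration("wrist"))
E
```

```text
{'clock': 0.0, 'joints': array([ 1.60021647,  0.50184841, -0.4267943 ,  1.55139992,  0.22076727,
        1.13829187, -0.21028596]), 'qvel': array([ 8.27932043e-04, -5.77718327e-04, -1.60548125e-03,  2.22317742e-05,
        1.33201135e-03,  1.24630626e-03, -5.56301091e-04]), 'joint_torque': array([-2.63334132e-04, -5.69510579e+01, -5.81590131e+00, -2.80933714e+01,
        1.07277237e-02,  1.21225711e-02, -1.57090631e-05]), 'eef_pos': array([ 0.15041551, -0.63181437,  0.30287996]), 'tcp_rot': array([-9.48008825e-04,  9.93172906e-01,  1.16647661e-01, -5.89105968e-05]), 'force': array([ 0.59543894, -0.01692498,  0.03680098]), 'moment': array([-0.04782953,  0.02532396, -0.01830982]), 'grasp_force': 0.0, 'width': 0.08556170076084886}
{'vfov': 53.80521507687949, 'cx': 257.98944666271376, 'cy': 188.0836662394769, 'k1': -0.105901441900191, 'origin': array([ 1.19207112, -0.30804864,  0.61252995]), 'attitude': array([0.76491948, 0.36679962, 0.23706141, 0.47345339])}
{'vfov': 48.121098715538125, 'cx': 261.0806855647989, 'cy': 197.7636156084364, 'k1': 0.04355671146773372, 'origin': array([3.41732516e-01, 7.87801629e-04, 1.25244549e+00]), 'attitude': array([-0.70330328, -0.07281878,  0.07276112,  0.70339729])}
{'vfov': 65.86107589749808, 'cx': 258.2527551283622, 'cy': 189.9477967000584, 'k1': -0.023778444110084423, 'T_tool_cam': array([[-7.16185921e-04,  9.62664855e-01,  2.70695149e-01,
         6.92392462e-02],
       [ 9.99999714e-01,  7.55037878e-04, -3.93901160e-05,
         4.57962512e-04],
       [-2.42304571e-04,  2.70695043e-01, -9.62665121e-01,
        -7.02920709e-02],
       [ 0.00000000e+00,  0.00000000e+00,  0.00000000e+00,
         1.00000000e+00]])}
```

View pics/top0.png

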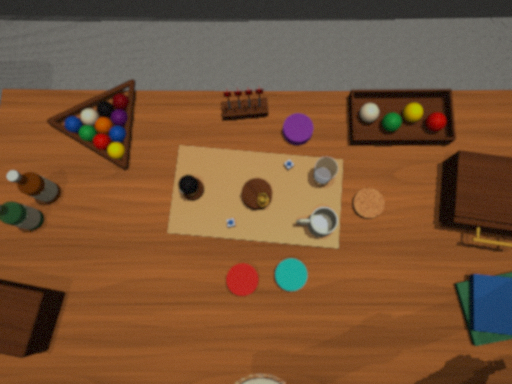

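View pics/scene0.png

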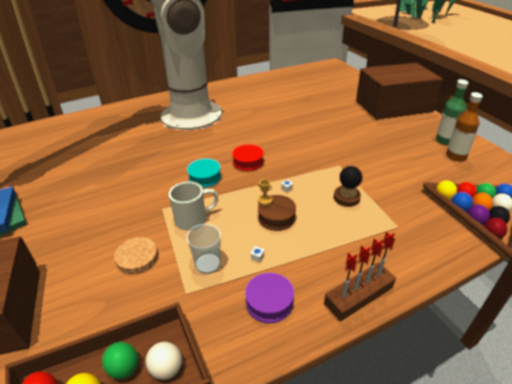

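The top view shows the dark plinth at about (257,194), with the trophy near its lower-right rim at about (263,201). The ball award is at (190,187), the chalks at (289,165) and (230,223), the tumbler at (323,173) and the mug at (320,221). Next I measure them from the depth.

Run:
```python
from h import *
for n,box in(("top",(235,175,285,215)),("scene",(245,172,305,235))):
    z=np.load(n+".npz"); P=cloud(n,z["d"]); x0,y0,x1,y1=box
    Q=P[y0:y1,x0:x1].reshape(-1,3); C=z["p"][y0:y1,x0:x1].reshape(-1,3).astype(int)
    t=Q[(Q[:,2]>.030)&(Q[:,2]<.043)]; h=Q[(Q[:,2]>.070)&(Q[:,2]<.12)]
    (c,r)=cv2.minEnclosingCircle(t[:,:2].astype(np.float32))
    print(n,"plinth",c,r,len(t),np.median(t[:,2]),"cup",h.mean(0),len(h),h[:,2].max(),h.min(0),h.max(0))
z=np.load("top.npz");P=cloud("top",z["d"])
for k,uv in dict(ball=(190,187),ca=(289,165),cb=(230,223),tum=(323,173),mug=(320,221),plinth=(252,188),coast=(368,203)).items(): print(k,P[uv[1],uv[0]].round(3))
```

```text
top plinth (0.6113874316215515, 0.01193369273096323) 0.046338316053152084 607 0.037631852832741064 cup [ 0.58783617 -0.00456678  0.08609172] 71 0.10245658179414452 [ 0.57356862 -0.01548395  0.07017142] [0.59801963 0.00665637 0.10245658]
scene plinth (0.6130024194717407, 0.011188128031790257) 0.04633449763059616 769 0.036454047229460884 cup [ 0.58877798 -0.0071193   0.08827902] 137 0.09778683775304164 [ 0.57323408 -0.01866435  0.07128851] [0.60010087 0.00662443 0.09778684]
ball [0.615 0.198 0.092]
ca [ 0.697 -0.082  0.029]
cb [0.524 0.09  0.026]
tum [ 0.677 -0.184  0.009]
mug [ 0.533 -0.171  0.008]
plinth [0.625 0.027 0.035]
coast [ 0.584 -0.311  0.019]
```

Both cameras agree: the plinth centre is at about (0.612, 0.0115), radius 46 mm and top at z 0.037. The trophy is at about (0.588, -0.006). I'll use slightly open fingers as a two-point cradle, pushing along tool +x at a yaw of about 36°. First I move above a point behind the trophy.

Request:
send_rows --motion '[28,-27,0,0,0.25,57,-54,0,0,0.25,86,-81,0,0,0.25,114,-108,0,0,0.25,143,-134,0,0,0.25,172,-161,0,0,0.25,200,-188,0,0,0.25,229,-215,0,0,0.25,257,-242,0,0,0.25,280,-263,0,0,0.25]' --newtons 20

```text
clock: 0.93
eef_pos: [0.3632, -0.3085, 0.3038]
tcp_rot: [-0.0, 0.993, 0.118, -0.0]
force: [0.7, 0.4, 0.0]
width: 0.0212
grasp_force: 0.0
```

Request:
send_rows --motion '[28,-26,0,-0.1,0.25,56,-52,0,-0.2,0.25,84,-79,10,-0.3,0.25,112,-105,20,-0.396,0.25,140,-131,30,-0.396,0.25,168,-157,40,-0.396,0.25,196,-184,50,-0.396,0.25,220,-207,50,-0.396,0.25,235,-221,50,-0.396,0.25,235,-221,50,-0.396,0.25]'

```text
clock: 1.77
eef_pos: [0.5413, -0.0362, 0.2539]
tcp_rot: [-0.002, 0.95, 0.313, 0.001]
force: [-0.0, 0.1, 0.3]
width: 0.0216
grasp_force: 0.0
```

```bash
cat > look.py <<'E'
from h import *
import sys
def look(name):
    ob=bot.get_obs(); p,d=bot.capture("wrist"); cv2.imwrite(f"pics/{name}.png",p[:,:,::-1])
    np.savez(name+".npz",p=p,d=d); r=R(ob["tcp_rot"])
    print("t",ob["clock"],"tcp",ob["eef_pos"].round(4),"x",r[:,0].round(3),"z",r[:,2].round(3),"w",ob["width"],"F",ob["force"].round(2))
    P=cloud("wrist",d,ob); return ob,p,d,P,r
if __name__=="__main__":
    ob,p,d,P,r=look(sys.argv[1])
    Q=P[d>0].reshape(-1,3)
    m=(np.hypot(Q[:,0]-.612,Q[:,1]-.0115)<.06)&(Q[:,2]>.031)&(Q[:,2]<.0405); t=Q[m]
    print("plinth",cv2.minEnclosingCircle(t[:,:2].astype(np.float32)),np.median(t[:,2]),len(t))
    c=p[d>0].astype(int); near=(np.hypot(Q[:,0]-.6,Q[:,1])<.06)
    for lo,hi in((.0435,.052),(.075,.094),(.094,.105)):
        h=Q[near&(Q[:,2]>lo)&(Q[:,2]<hi)&(c[:,0]-c[:,2]>40)]
        if len(h)>5: print(lo,len(h),"circ",cv2.minEnclosingCircle(h[:,:2].astype(np.float32)),"mean",h.mean(0).round(4))
E
python3 look.py w1
```

```text
t 1.7667 tcp [ 0.5413 -0.0362  0.2539] x [0.804 0.595 0.004] z [ 0.002  0.004 -1.   ] w 0.02159100656231589 F [-0.03  0.1   0.26]
plinth ((0.6135420203208923, 0.01157126110047102), 0.04530804604291916) 0.03831917449961281 6939
0.0435 249 circ ((0.5873081088066101, -0.006470899563282728), 0.01693110540509224) mean [ 0.5929 -0.0008  0.0504]
0.075 412 circ ((0.5869067311286926, -0.005546353757381439), 0.016105037182569504) mean [ 0.5869 -0.0069  0.082 ]
0.094 297 circ ((0.5878639221191406, -0.0057664792984724045), 0.014122374355793) mean [ 0.5874 -0.0063  0.0978]
```

View pics/w1.png

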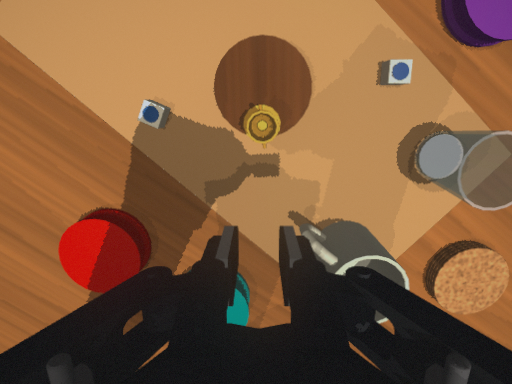

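The wrist view shows the plinth at (263,83), the trophy at (262,125), and both finger tips around (230,228) and (288,228). I now measure where the fingertips are in the tool frame.

Run:
```python
from h import *
ob=bot.get_obs(); z=np.load("w1.npz"); P=cloud("wrist",z["d"],ob); T=(P-ob["eef_pos"])@R(ob["tcp_rot"])
m=(z["d"]>0)&(T[...,2]<.11)&(np.abs(T[...,1])<.06)&(T[...,0]<.05)
for s in(-1,1):
    q=T[m&(T[...,1]*s>0)]; tip=q[q[:,2]>.045]
    print(s,len(q),"zmax",np.percentile(q[:,2],[50,95,99,100]).round(4),"x",np.percentile(tip[:,0],[1,50,95,100]).round(4),"y",np.percentile(tip[:,1],[0,2,50,98,100]).round(4))
for u in (230,234,284,288):
    print(u,[(v,T[v,u].round(3).tolist()) for v in range(222,262,6)])
```

```text
-1 22809 zmax [-0.0047  0.0352  0.0597  0.0723] x [-0.0095  0.0078  0.0118  0.0123] y [-0.0235 -0.0232 -0.0137 -0.0099 -0.0098]
1 22877 zmax [-0.0047  0.0352  0.0597  0.0724] x [-0.0095  0.0078  0.0119  0.0123] y [0.0113 0.0114 0.0152 0.0247 0.0251]
230 [(222, [-0.06, -0.032, 0.25]), (228, [0.012, -0.013, 0.065]), (234, [0.011, -0.013, 0.058]), (240, [0.012, -0.012, 0.051]), (246, [0.012, -0.011, 0.045]), (252, [0.012, -0.011, 0.039]), (258, [0.012, -0.01, 0.034])]
234 [(222, [-0.06, -0.028, 0.251]), (228, [0.012, -0.011, 0.065]), (234, [0.012, -0.011, 0.057]), (240, [0.012, -0.01, 0.051]), (246, [0.011, -0.01, 0.047]), (252, [0.008, -0.01, 0.047]), (258, [0.005, -0.01, 0.046])]
284 [(222, [-0.06, 0.031, 0.251]), (228, [0.011, 0.013, 0.065]), (234, [0.011, 0.013, 0.058]), (240, [0.012, 0.012, 0.05]), (246, [0.012, 0.012, 0.045]), (252, [0.011, 0.011, 0.041]), (258, [0.008, 0.011, 0.042])]
288 [(222, [-0.06, 0.035, 0.251]), (228, [0.011, 0.015, 0.065]), (234, [0.011, 0.015, 0.058]), (240, [0.012, 0.014, 0.051]), (246, [0.012, 0.013, 0.045]), (252, [0.012, 0.013, 0.04]), (258, [0.011, 0.012, 0.035])]
```

Tips are 72 mm ahead, front face is at x = +11.5 mm and the half gap is about 10.7 mm, so contact comes about 24.7 mm from the trophy axis. I descend outside the plinth with the tips at z≈0.044.

Request:
send_rows --motion '[0,1,25,0.037,0.25,0,1,50,0.037,0.25,0,1,75,0.037,0.25,0,1,95,0.037,0.25,0,1,110,0.037,0.25,0,1,122,0.037,0.25,0,1,132,0.037,0.25,0,1,138,0.037,0.25,0,1,138,0.037,0.25,0,1,138,0.037,0.25]'

```text
clock: 2.65
eef_pos: [0.5402, -0.0431, 0.1162]
tcp_rot: [0.0, 0.956, 0.292, 0.0]
force: [-0.1, 0.4, 0.2]
width: 0.0213
grasp_force: 0.0
```

Request:
send_rows --motion '[6,0,0,0,0.25,12,0,0,0,0.25,17,0,0,0,0.25,20,0,0,0,0.25,22,0,0,0,0.25,23,0,0,0,0.25,23,0,0,0,0.25]'

```text
clock: 3.23
eef_pos: [0.5593, -0.0299, 0.1159]
tcp_rot: [0.0, 0.956, 0.292, 0.0]
force: [-1.0, -0.6, -0.5]
width: 0.0215
grasp_force: 0.0
```

```bash
python3 look.py w2
```

```text
t 3.2333 tcp [ 0.5593 -0.0299  0.1159] x [0.829 0.559 0.   ] z [ 0.  0. -1.] w 0.021462324209693875 F [-0.96 -0.56 -0.47]
plinth ((0.6134253740310669, 0.011944437399506569), 0.045379579067230225) 0.03829373545522288 24695
0.0435 1412 circ ((0.5754105448722839, -0.014209791086614132), 0.03173691779375076) mean [ 0.5943 -0.0031  0.0502]
0.075 2529 circ ((0.5697641968727112, -0.023250794038176537), 0.04176892712712288) mean [ 0.5847 -0.0079  0.0845]
0.094 1835 circ ((0.5701357126235962, -0.023658189922571182), 0.04317968711256981) mean [ 0.587  -0.0062  0.0974]
```

View pics/w2.png

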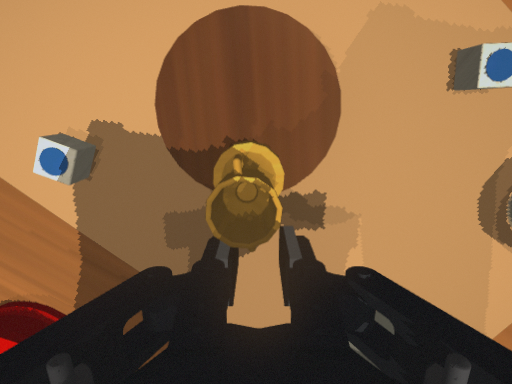

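Trophy and centre are both about 4.2 mm to the left of the tool line. The image agrees: cup at column 244, finger midline at about 257. I shift tool y by -4 and push gently, stopping 5 mm short.

Request:
send_rows --motion '[0,-2.2,0,0,0.25,0,-4.2,0,0,0.25,3,-4.2,0,0,0.25,6,-4.2,0,0,0.25,8,-4.2,0,0,0.25,9.5,-4.2,0,0,0.25,11,-4.2,0,0,0.25,12.5,-4.2,0,0,0.25,14,-4.2,0,0,0.25,15.5,-4.2,0,0,0.25]'

```text
clock: 4.12
eef_pos: [0.5691, -0.0181, 0.1157]
tcp_rot: [0.0, 0.956, 0.292, -0.001]
force: [-1.9, -0.3, 0.2]
width: 0.0213
grasp_force: 0.9
```

```bash
sed -i 's/c\[:,0\]-c\[:,2\]>40)/c[:,0]-c[:,2]>40)\&(np.hypot(Q[:,0]-.6,Q[:,1]-.003)<.045)/; s/<.06)$/<.055)/' look.py; python3 look.py w3
```

```text
t 4.1167 tcp [ 0.5691 -0.0181  0.1157] x [ 0.829  0.559 -0.001] z [-0.001 -0.    -1.   ] w 0.021293036909782098 F [-1.86 -0.28  0.16]
plinth ((0.6135349273681641, 0.011998687870800495), 0.04539182409644127) 0.03828041627488077 22726
0.0435 1546 circ ((0.5900420546531677, -0.011357750743627548), 0.022997401654720306) mean [ 0.5957 -0.0014  0.0501]
0.075 2649 circ ((0.580967903137207, -0.013683047145605087), 0.033957358449697495) mean [ 0.588  -0.0069  0.0852]
0.094 1808 circ ((0.5922701954841614, -0.01497124694287777), 0.022412767633795738) mean [ 0.5892 -0.0055  0.0973]
```

View pics/w3.png

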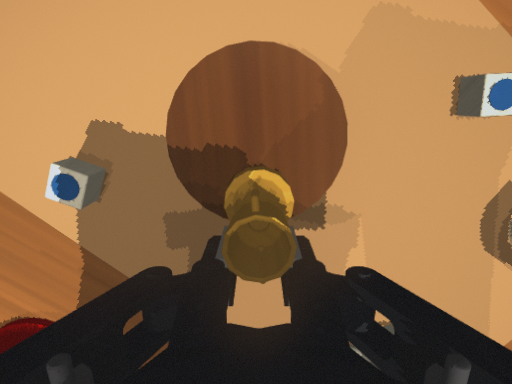

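The fingers are cradling the foot and the line to the centre is exact laterally. About 29 mm remain. I push 24 mm slowly, then look.

Request:
send_rows --motion '[1,0,0,0,0.25,2,0,0,0,0.25,3,0,0,0,0.25,4,0,0,0,0.25,5,0,0,0,0.25,6,0,0,0,0.25,7.2,0,0,0,0.25,8.5,0,0,0,0.25,9.8,0,0,0,0.25,11,0,0,0,0.25]'

```text
clock: 5.0
eef_pos: [0.5789, -0.0117, 0.116]
tcp_rot: [-0.0, 0.956, 0.292, 0.0]
force: [-0.2, 0.8, 0.3]
width: 0.0213
grasp_force: 0.6
```

Request:
send_rows --motion '[1.3,0,0,0,0.25,2.6,0,0,0,0.25,3.9,0,0,0,0.25,5.2,0,0,0,0.25,6.5,0,0,0,0.25,7.8,0,0,0,0.25,9.1,0,0,0,0.25,10.4,0,0,0,0.25,11.7,0,0,0,0.25,13,0,0,0,0.25]'

```text
clock: 5.83
eef_pos: [0.5896, -0.0045, 0.1159]
tcp_rot: [-0.0, 0.956, 0.292, 0.0]
force: [-0.6, -0.5, -0.4]
width: 0.0214
grasp_force: 0.6
```

```bash
python3 look.py w4
```

```text
t 5.8333 tcp [ 0.5896 -0.0045  0.1159] x [0.829 0.559 0.   ] z [ 0.  0. -1.] w 0.02138659039812779 F [-0.65 -0.53 -0.37]
plinth ((0.6133351922035217, 0.011678324081003666), 0.04520593211054802) 0.0382711086616182 16015
0.0435 1530 circ ((0.6105313897132874, 0.008368647657334805), 0.017063485458493233) mean [0.6165 0.0124 0.0501]
0.075 2629 circ ((0.5996841192245483, 0.0029153693467378616), 0.04197128117084503) mean [0.6085 0.0068 0.0852]
0.094 1802 circ ((0.5922344326972961, -0.008158530108630657), 0.0413571372628212) mean [0.61   0.0082 0.0974]
```

View pics/w4.png

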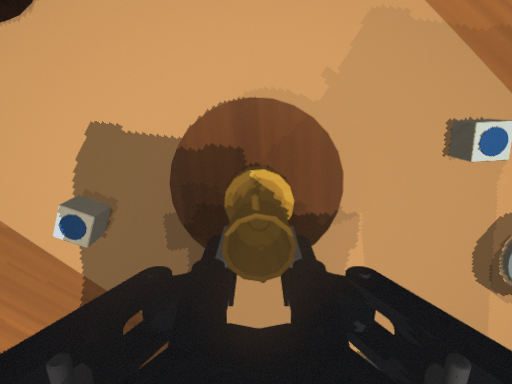

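The trophy is at about (0.6103, 0.0085), upright, with about 4.3 mm to go. I push the rest, dwell, then back away.

Request:
send_rows --motion '[1,0,0,0,0.25,2,0,0,0,0.25,3,0,0,0,0.25,3.8,0,0,0,0.25,4.3,0,0,0,0.25,4.3,0,0,0,0.25,4.3,0,0,0,0.25,4.3,0,0,0,0.25,4.3,0,0,0,0.25]'

```text
clock: 6.63
eef_pos: [0.5932, -0.0021, 0.116]
tcp_rot: [-0.0, 0.956, 0.292, 0.0]
force: [-0.3, 0.6, -0.2]
width: 0.0211
grasp_force: 0.4
```

Request:
send_rows --motion '[-1,0,0,0,0.25,-3,0,0,0,0.25,-6,0,0,0,0.25,-11,0,0,0,0.25,-18,0,0,0,0.25,-26,0,0,0,0.25,-36,0,0,0,0.25,-46,0,0,0,0.25,-53,0,0,0,0.25,-55,0,0,0,0.25]'

```text
clock: 7.47
eef_pos: [0.5459, -0.0344, 0.1157]
tcp_rot: [0.0, 0.957, 0.291, -0.001]
force: [0.2, -0.1, 1.0]
width: 0.0214
grasp_force: 0.0
```

Request:
send_rows --motion '[0,0,-15,0,0.25,0,0,-40,0,0.25,0,0,-65,0,0.25,0,0,-90,0,0.25,0,0,-115,0,0.25,0,0,-130,0,0.25,0,0,-138,0,0.25,0,0,-138,0,0.25,0,0,-138,0,0.25,0,0,-138,0,0.25]'

```text
clock: 8.3
eef_pos: [0.5467, -0.0331, 0.2526]
tcp_rot: [-0.0, 0.956, 0.292, -0.001]
force: [-0.1, 0.8, -0.6]
width: 0.0215
grasp_force: 0.0
```

```bash
python3 look.py w5
```

```text
t 8.3 tcp [ 0.5467 -0.0331  0.2526] x [ 0.829  0.559 -0.002] z [-0.002  0.    -1.   ] w 0.021453265585460395 F [-0.12  0.75 -0.58]
plinth ((0.613487184047699, 0.011778217740356922), 0.045280661433935165) 0.038303647196767654 6632
0.0435 253 circ ((0.6138483881950378, 0.010515783913433552), 0.017059186473488808) mean [0.6079 0.0069 0.0504]
0.075 489 circ ((0.6140081286430359, 0.010435503907501698), 0.016841946169734) mean [0.6147 0.011  0.0821]
0.094 333 circ ((0.6135525703430176, 0.011044236831367016), 0.013781285844743252) mean [0.6141 0.0106 0.0977]
```

View pics/w5.png

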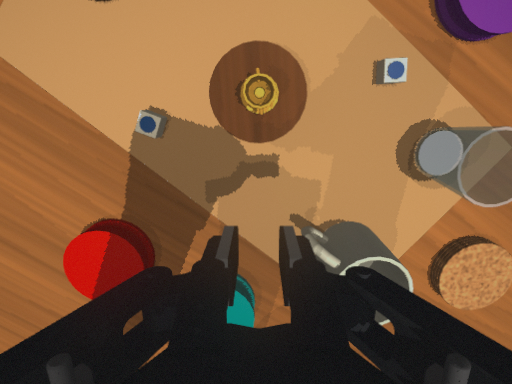

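The trophy stands upright at pixel (259,93) on the plinth centred at (258,92). It is about 1 mm off centre, the gripper is clear and nothing else has moved. I hand the job in.

```bash
python3 -c "
from rig import bot
print(bot.close_job())"
```

```text
the job is handed in; nothing more can be done
None
```

I pushed the trophy at its foot to within about 1 mm of the plinth's centre (measured from the wrist camera); it stands upright with the arm clear, and the job was handed in at about 8.4 s, with no verdict returned.

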